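# Charge the deburring tumbler and lock it

### The arm

A 6-joint arm with a two-finger parallel gripper is mounted at the origin on the work surface. World frame = base frame: x ahead of the robot, y to its left, z up, the work surface at z = 0. Lengths are in m, angles in rad, forces in N, time in s.
With the tool pointing down it reaches from about 0.325 to 0.85 m from the base axis. Payload 4.4 kg.
Tool frame: the origin (TCP) lies between the finger pads; the fingertips stand 19 mm ahead of it and the grasp point (between the pads) is the TCP; z points along the fingers, y is the line along which they close (so a half turn about z gives the same grasp; the last joint's range is limited). The gripper opens to 94 mm and grips with 3 to 60 N. Pads are 16 mm wide; open, the fingers measure 119 mm over their backs; the gripper's body (75 mm by 177 mm) begins 78 mm behind the grasp point.
Start: joints at [-1.401, 0.207, 1.542, -0, 1.393, -0.15], TCP at [0.181, -0.546, 0.187] pointing down, gripper open.
Joint ranges: [-2.73, 2.73], [-0.86, 2.22], [0.23, 2.46], [-1.11, 4.25], [0.08, 2.63], [-2.82, 2.82]. Speed limits (rad/s): [2.79, 2.79, 3.14, 3.14, 3.14, 3.14].

### API

Orientations are given as a unit quaternion [w, x, y, z].
In Python, from cell import sense, camera, camera_model, job_done gives the robot as it stands.
- The arm moves only by the tool arm_command, never from a script. Its argument "deltas" is a list of rows, each a list of 7 numbers: the shift along the world's x, y, z in mm, then the turn, a rotation vector about the world's x, y, z in degrees, then the opening, from -1 (shut) to 1 (fully open). A call has 1 to 12 rows; each row shifts and turns the commanded pose from where the row before left it; what a row does not reach is not made up. A row lasts 1/8 s, in which the tool goes at most 62.5 mm and 10.7 degrees, less where a joint would pass 70% of its speed; a pose out of reach is approached as far as the arm can. A call is refused whole if a number of a shift passes 62.5 or a number of a turn 10.7, either way. A call with a gripper value outside its range is refused whole. The fingers move at their own pace and stop on an object; the grip force is fixed at half the most. Time passes only in rows, so rows that do not move let the fingers close. It gives the time, the measured TCP pose, the force, the opening and the grip force at its end, in the units of the state.
- sense(): the state, without advancing time (a new reading comes with each control period).
- camera(name): name is "scene" or "top"; returns the picture (400x640x3 uint8, blue, green, red); there is no depth.
- camera_model(name): a dict with "K" (3x3 intrinsics, pixels), "dist_coeffs" ([k1, k2, p1, p2, k3] as OpenCV has them; the pictures are not rectified), "world_from_camera" (4x4, takes a point from camera to world coordinates). Camera axes: x right, y up, looking along -z (the intrinsics and any distortion apply to the point x, -y, -z); pixel columns grow to the right and rows downward; lengths in m; the calibration is good to about 2 mm. A picture is of the moment at which its call begins. camera_model takes no time and is no camera call.
- job_done(): hands the job in; it is judged then, once.
The state is a dict: "clock": time; "joint_pos": joint angles; "joint_vel": joint speeds; "joint_torque": joint torques, N m; "tcp_pos": TCP position; "tcp_rot": TCP orientation; "force": force on the tool from outside, world axes, zero at the start; "ft_torque": the same for the moment, N m; "gripper_width": finger opening in m; "grasp_force": force on a finger pad.
Only numpy, scipy, OpenCV 4.12 (cv2) and the standard library are available. Lean on these libraries where they do the work, as an engineer would, in place of code of your own. Each camera call takes 0.05 s, during which the arm holds its last target. There are 200 camera calls.

### The job

Turn the scoop, which lies on its side, onto its base on the bench and let go of it; then take it again by its handle, scoop stones out of the yellow bin and tip at least three of the six into the blue tumbler drum, never touching a stone with the fingers and leaving no stone outside the bin and the drum. After the stones are in, turn the drum's lock ring until its red lever stands over the white mark. At the end the scoop must stand on its base on the bare bench, let go, and the glue bottle, the tape roll and the wooden offcut must be left where they are.

Things in the scene. Friction and masses are not known exactly. Their poses are not given: they have to be found in the camera images.
- scoop: aluminium scoop with dark wooden handle, 200 mm long, 0.13-0.25 kg, lying on a side wall at the start (origin and handle axis then 48 mm up). Origin: centre of the underside of its flat base; x out of the open front, z up when it stands on its base. Base 110 (x -55 to 55) by 96 mm (y), 3 thick; side walls 3 thick, 46 high, 28 high ahead of x = 15; back wall 58 high at x = -55
- scoop_grip (a point): middle of the scoop's handle axis, at (-100, 0, 45) mm in the scoop's frame, same axes. The handle is a straight octagonal bar along x from -55 to -145 mm at y = 0, z = 45, 30 mm across flats (flats face +-y, +-z and the 45 degree directions)
- scoop_lip (a point): middle of the scoop's front edge, at (55, 0, 0) mm in the scoop's frame
- bin: yellow open bin fixed to the bench, 160 (x) by 126 mm (y), holding six stones. Origin: centre of its underside; x points from the low front lip to the high back wall, z up. Walls 5 mm thick, floor 6 mm: inside 150 by 116 mm. Front lip (x = -77) 20 mm high, back wall (x = 77) 70 mm, side walls 64 mm, but 36 mm ahead of x = -22
- tumbler: tumbler fixed to the bench: round green base plate 270 mm across and 16 mm thick, carrying an open blue drum, 144 mm outside and 134 mm inside diameter, rim 110 mm above the bench. Origin: centre of the underside; z up. Nothing of it turns but the lock ring.
- drum_floor (a point): centre of the drum's inner floor, 21 mm above the bench, 89 mm below the rim
- lock_ring (a joint): angle (rad) of the steel lock ring round the foot of the drum (176 mm across, 18 to 36 mm above the bench), turning about the drum's axis, growing anticlockwise seen from above, 0 to 1.6; stiff, stays where left. Locked at 1.15, with the red lever over the white mark; starts at 0 to 0.35
- lock_lever (a point): grip point of the ring's red lever, an upright post 14 mm wide along the ring, 26 mm radially, from 18 to 92 mm above the bench, its middle 103 mm from the drum's axis; this point is 75 mm above the bench. x points radially outward, y along the ring, z up
- lock_mark (a point): where the lever's grip point stands when locked: 75 mm above the bench, 103 mm from the drum's axis, straight above the white radial stripe painted on the green base plate
- glue: bystander: white bottle with green cap, 48 mm across, 105 mm high; origin at the centre of its underside
- tape: bystander: roll of masking tape lying flat, 90 mm across, 40 mm high; origin at the centre of its underside
- offcut: bystander: wooden offcut 100 x 50 x 30 mm; origin at the centre of its underside
- stone0: one of six resin-bonded tumbling stones, a rounded pill 26 mm thick and 34 mm long, 14 to 28 g; origin at its centre, long axis y
- stone1: one of six resin-bonded tumbling stones, a rounded pill 26 mm thick and 34 mm long, 14 to 28 g; origin at its centre, long axis y
- stone2: one of six resin-bonded tumbling stones, a rounded pill 26 mm thick and 34 mm long, 14 to 28 g; origin at its centre, long axis y
- stone3: one of six resin-bonded tumbling stones, a rounded pill 26 mm thick and 34 mm long, 14 to 28 g; origin at its centre, long axis y
- stone4: one of six resin-bonded tumbling stones, a rounded pill 26 mm thick and 34 mm long, 14 to 28 g; origin at its centre, long axis y
- stone5: one of six resin-bonded tumbling stones, a rounded pill 26 mm thick and 34 mm long, 14 to 28 g; origin at its centre, long axis y

How it is judged:
By the outcome, as a careful person would: the job done as asked, in the order asked, and still so for the second after the job is handed in, with the robot touching nothing.
It also fails if it takes over 72 s, if anything falls off the work surface, if the arm or the gripper's body presses on something with over 40 N, if the wrist force passes 120 N, or if a joint passes its speed limit or range.

## Working session

There is one attempt and no reset: what is moved stays moved. The work goes in short steps, Python scripts to look and compute and a tool call to move; the robot and the scene stay as the last step left them, time stands still between calls to the robot, and variables do not carry over. Pictures are saved under pics/ and viewed, at most 10 in all, crops included, and the job is handed in when it is done.

Besides the shell and the picture viewer there is one more tool, called after "Call:" by a JSON object that holds its "op" and its "data", one argument or row to a line. arm_command: Moves the arm, as the interface text tells. Its arguments: {"type":"object","properties":{"deltas":{"type":"array","items":{"type":"array","items":{"type":"number"}}}},"required":["deltas"]}

```bash
mkdir -p pics; ls; python3 - <<'E'
from cell import *
import cv2
for n in("scene","top"):
    cv2.imwrite(f"pics/{n}0.png",camera(n)); m=camera_model(n); print(n,m)
print(sense())
E
```

```text
pics
scene {'K': array([[473.66069716,   0.        , 323.41246875],
       [  0.        , 473.66069716, 199.76734621],
       [  0.        ,   0.        ,   1.        ]]), 'dist_coeffs': array([0.00720273, 0.        , 0.        , 0.        , 0.        ]), 'world_from_camera': array([[-0.69597844, -0.59864242,  0.39653659,  1.1723206 ],
       [ 0.71789088, -0.56801296,  0.40248474,  0.64556905],
       [-0.01570652,  0.5647907 ,  0.8250847 ,  1.38139914],
       [ 0.        ,  0.        ,  0.        ,  1.        ]])}
top {'K': array([[366.1680638 ,   0.        , 318.28798864],
       [  0.        , 366.1680638 , 200.29076942],
       [  0.        ,   0.        ,   1.        ]]), 'dist_coeffs': array([0.02709864, 0.        , 0.        , 0.        , 0.        ]), 'world_from_camera': array([[ 0.01490396,  0.99766544, -0.0666449 ,  0.46023028],
       [-0.9998764 ,  0.01520434,  0.00400221,  0.01142001],
       [ 0.00500616,  0.06657702,  0.99776873,  1.14214145],
       [ 0.        ,  0.        ,  0.        ,  1.        ]])}
{'clock': 0.1, 'joint_pos': array([-1.40150327e+00,  2.07340118e-01,  1.54277480e+00, -6.56262581e-07,
        1.39350191e+00, -1.50511541e-01]), 'joint_vel': array([-0.00042187, -0.00156806, -0.00358413,  0.00145033,  0.00065521,
        0.00083951]), 'joint_torque': array([-1.15282082e-04, -3.71863854e+01, -2.82293665e+01,  6.99965190e-02,
        3.11120006e-02, -5.28494547e-05]), 'tcp_pos': array([ 0.18062369, -0.54510165,  0.18592115]), 'tcp_rot': array([-1.01203946e-03,  9.87242330e-01,  1.59221727e-01, -9.82703899e-06]), 'force': array([ 0.59173241, -1.48859117, -0.07583726]), 'ft_torque': array([ 0.0309606 , -0.0209338 , -0.00175022]), 'grasp_force': 0.0, 'gripper_width': 0.09406584580680655}
```

View pics/top0.png

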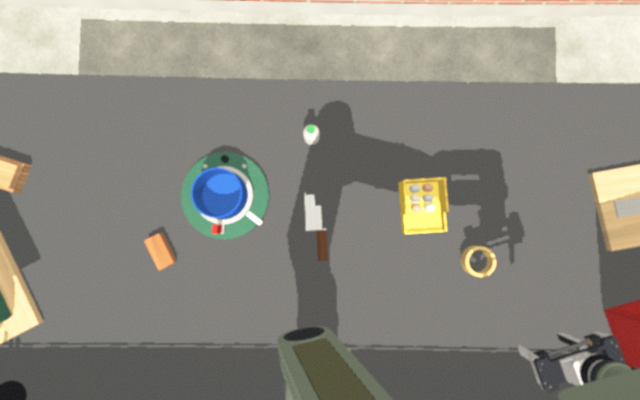

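View pics/scene0.png

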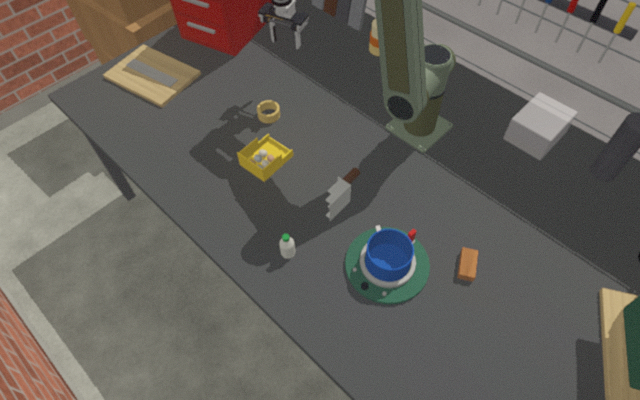

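The top view shows the scoop at (315,225) with its handle toward the robot, the bin at (424,205), the drum at (222,195), red lever at (217,229), white stripe at (253,217), glue at (311,132), tape at (479,261) and offcut at (160,251). I'll zoom in next.

```bash
cat > h.py <<'E'
import numpy as np, cv2
from cell import *
def proj(n,P):
    m=camera_model(n);T=np.linalg.inv(m["world_from_camera"]);P=np.atleast_2d(P)
    c=(P@T[:3,:3].T+T[:3,3])*[1,-1,-1]
    return cv2.projectPoints(c,np.zeros(3),np.zeros(3),m["K"],m["dist_coeffs"])[0][:,0]
def ray(n,uv,z):
    m=camera_model(n);W=m["world_from_camera"]
    p=cv2.undistortPoints(np.float64(uv).reshape(-1,1,2),m["K"],m["dist_coeffs"])[:,0]
    d=np.c_[p[:,0],-p[:,1],-np.ones(len(p))]@W[:3,:3].T
    return W[:3,3]+d*((np.asarray(z)-W[2,3])/d[:,2])[:,None]
def crop(img,x,y,w,h,s): return cv2.resize(img[y:y+h,x:x+w],None,fx=s,fy=s,interpolation=cv2.INTER_CUBIC)
E
python3 - <<'E'
from h import *
t=cv2.imread("pics/top0.png");s=cv2.imread("pics/scene0.png")
a=np.hstack([crop(t,170,145,110,100,3.5)[:350],crop(t,285,180,55,100,3.5),crop(t,390,165,60,100,3.5)])
b=np.hstack([crop(s,340,215,100,90,3),crop(s,310,155,60,90,3),crop(s,230,125,80,90,3)])
print(a.shape,b.shape)
c=np.zeros((a.shape[0]+b.shape[0],max(a.shape[1],b.shape[1]),3),np.uint8);c[:a.shape[0],:a.shape[1]]=a;c[a.shape[0]:,:b.shape[1]]=b
cv2.imwrite("pics/z0.png",c[:600,:800])
E
```

```text
(350, 787, 3) (270, 720, 3)
```

View pics/z0.png

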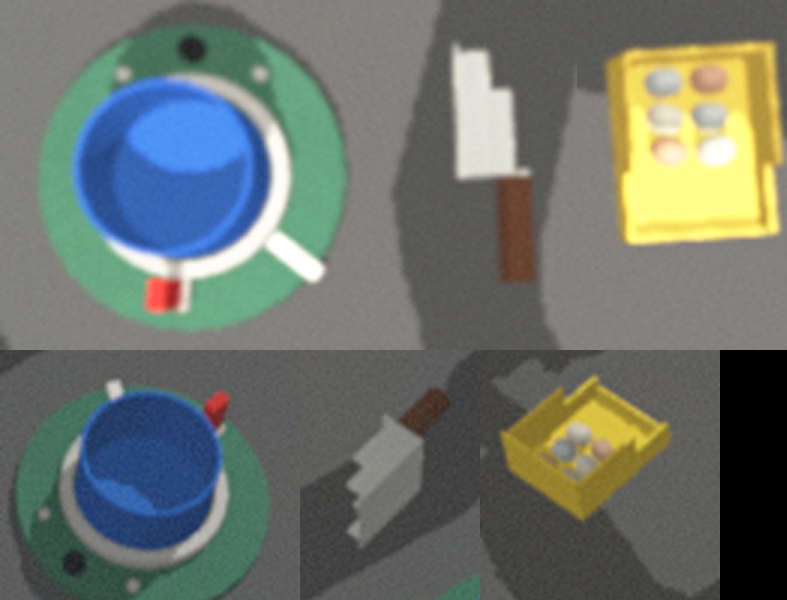

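```bash
cat > fit.py <<'E'
from h import *
from scipy.optimize import minimize
from scipy.spatial.transform import Rotation as R
S=4
def box(x0,x1,y0,y1,z0,z1): return np.array([[x,y,z] for x in(x0,x1) for y in(y0,y1) for z in(z0,z1)])/1000
def render(n,pieces,roi):
    x,y,w,h=roi;m=np.zeros((h*S,w*S),np.uint8)
    for P in pieces:
        q=(proj(n,P)+.5-[x,y])*S
        cv2.fillConvexPoly(m,cv2.convexHull(np.int32(np.round(q))),1)
    return m
def fit(pieces,place,targets,p0,step):
    # targets: list of (cam, mask, roi, indices)
    def cost(p):
        c=0;Q=place(pieces,p)
        for n,mask,roi,idx in targets:
            r=render(n,[Q[i] for i in idx],roi);c+=1-(r&mask).sum()/max(1,(r|mask).sum())
        return c
    best=None
    p=np.array(p0,float)
    for k in range(3):
        sim=np.vstack([p]+[p+np.eye(len(p))[i]*step[i]/(1+k) for i in range(len(p))])
        o=minimize(cost,p,method="Nelder-Mead",options=dict(initial_simplex=sim,xatol=1e-4,fatol=1e-4));p=o.x
    return p,o.fun
def up(mask,roi):
    x,y,w,h=roi;return cv2.resize(mask[y:y+h,x:x+w].astype(np.float32),None,fx=S,fy=S,interpolation=cv2.INTER_LINEAR).__gt__(.5).astype(np.uint8)
E
cat > m.py <<'E'
from fit import *
t=cv2.imread("pics/top0.png");s=cv2.imread("pics/scene0.png")
B=lambda i:i.astype(int)
def yel(i): b,g,r=cv2.split(B(i));return (r-b>70)&(g-b>50)
def planar(pieces,p): 
    r=R.from_euler('z',p[2]).as_matrix();return [P@r.T+[p[0],p[1],0] for P in pieces]
binp=[box(-80,80,-63,63,0,6),box(-80,-75,-63,63,0,20),box(75,80,-63,63,0,70)]+[box(-22,80,a,a+5,0,64) for a in(-63,58)]+[box(-80,-22,a,a+5,0,36) for a in(-63,58)]
rt=(390,165,70,85);rs=(230,125,70,65)
def fillm(m): 
    c,_=cv2.findContours(m.astype(np.uint8),cv2.RETR_EXTERNAL,cv2.CHAIN_APPROX_NONE);o=np.zeros(m.shape,np.uint8);cv2.drawContours(o,[max(c,key=cv2.contourArea)],-1,1,-1);return o
def sub(m,roi): o=np.zeros(m.shape,bool);x,y,w,h=roi;o[y:y+h,x:x+w]=m[y:y+h,x:x+w];return o
for tg in ([("top",rt)],[("scene",rs)],[("top",rt),("scene",rs)]):
    T=[(n,up(fillm(sub(yel(t if n=="top" else s),r)),r),r,range(7)) for n,r in tg]
    print("bin",fit(binp,planar,T,[.44,-.31,0.03],[.02,.02,.1]))
# scoop lying on -y wall: R cols: x->(c,s,0), y->+z, z->-y
oc=[[ -1,0]]
a=np.deg2rad(22.5+45*np.arange(8));ring=15/np.cos(np.pi/8)*np.c_[np.cos(a),np.sin(a)]
handle=np.array([[x,y,45+z] for x in(-145,-55) for y,z in ring])/1000
scp=[box(-55,55,-48,48,0,3),box(-58,-55,-48,48,0,58)]+[b for y in(-48,45) for b in(box(-55,15,y,y+3,0,46),box(15,55,y,y+3,0,28))]+[handle]
def lying(pieces,p):
    M=R.from_euler('z',p[2]).as_matrix()@np.array([[1,0,0],[0,0,-1],[0,1,0]]);return [P@M.T+[p[0],p[1],.048] for P in pieces]
def brown(i): b,g,r=cv2.split(B(i));return (r-b>22)&(r<140)
def metal(i): return B(i).min(2)>135
rt=(290,180,50,90);rs=(315,160,50,62)
T=[("top",up(sub(metal(t),rt),rt),rt,range(6)),("top",up(sub(brown(t),rt),rt),rt,[6]),("scene",up(sub(brown(s),rs),rs),rs,[6])]
for k in(T[:2],T): print("scoop",fit(scp,lying,k,[.42,.04,-.1],[.02,.02,.1]))
# tumbler
def green(i): b,g,r=cv2.split(B(i));return (g-r>20)&(g-b>5)|((b-r>60))
def disc(z,r): q=np.linspace(0,2*np.pi,60);return np.c_[r*np.cos(q),r*np.sin(q),0*q+z]/1000
tp=[np.r_[disc(0,135),disc(16,135)],np.r_[disc(18,72),disc(110,72)]]
rt=(175,145,105,100);rs=(335,220,105,85)
p3=lambda P,p:[x+[p[0],p[1],0] for x in P]
T=[("top",up(fillm(sub(green(t),rt)),rt),rt,[0,1]),("scene",up(fillm(sub(green(s),rs)),rs),rs,[0,1])]
for k in(T[:1],T[1:],T): tum=fit(tp,p3,k,[.48,.3],[.02,.02]);print("tum",tum)
c=tum[0]
for n,i in(("top",t),("scene",s)):
    b,g,r=cv2.split(B(i));m=(r-g>80)&(r-b>80)&(r>120);x,y=(210,215) if n=="top" else (400,220)
    v,u=np.nonzero(m[y:y+25,x:x+25]);print(n,len(u),u.mean()+x,v.mean()+y)
    # fit lever angle: red cap; assume top portion
    P=ray(n,[[u.mean()+x,v.mean()+y]],[.075 if n=="scene" else .085])[0];d=P[:2]-c;print("lever",P,np.hypot(*d),np.arctan2(d[1],d[0]))
q=np.array([[253.3+0,217]]) # stripe outer middle
e=[[ (272)/3.5+170,240/3.5+145],[318/3.5+170,275/3.5+145]]
for P in ray("top",e,[.016,.016]): d=P[:2]-c;print("stripe",P,np.hypot(*d),np.arctan2(d[1],d[0]))
for nm,px,z in(("glue",[311,131],.1),("tape",[479,261],.04),("offcut",[160,251],.03)): print(nm,ray("top",[px],[z]))
for px in [(663,82),(708,79),(664,118),(710,116),(667,151),(716,151)]: print("stone",ray("top",[[(px[0]-577.5)/3.5+390,px[1]/3.5+165]],[.019])[0])
E
python3 m.py
```

```text
bin (array([ 0.52172624, -0.31182473,  0.07534706]), np.float64(0.030803027770481606))Traceback (most recent call last):
  File "m.py", line 14, in <module>
    print("bin",fit(binp,planar,T,[.44,-.31,0.03],[.02,.02,.1]))
                ~~~^^^^^^^^^^^^^^^^^^^^^^^^^^^^^^^^^^^^^^^^^^^^
  File "fit.py", line 23, in fit
    o=minimize(cost,p,method="Nelder-Mead",options=dict(initial_simplex=sim,xatol=1e-4,fatol=1e-4));p=o.x
    res = _minimize_neldermead(fun, x0, args, callback, bounds=bounds,
                               **options)
    fxcc = func(xcc)
    fx = function(np.copy(x), *(wrapper_args + args))
  File "fit.py", line 17, in cost
    r=render(n,[Q[i] for i in idx],roi);c+=1-(r&mask).sum()/max(1,(r|mask).sum())
  File "fit.py", line 9, in render
    q=(proj(n,P)+.5-[x,y])*S
       ~~~~^^^^^
  File "h.py", line 4, in proj
    m=camera_model(n);T=np.linalg.inv(m["world_from_camera"]);P=np.atleast_2d(P)
ValueError: time passes only in moves, steps and waits
```

```bash
sed -i 's/^def proj/import functools\ncamera_model=functools.lru_cache(None)(camera_model)\ndef proj/' h.py; sed -i 's/\[.44,-.31,0.03\]/[.52,-.312,.075]/' m.py; python3 m.py
```

```text
bin (array([ 0.52278195, -0.31216752,  0.08026816]), np.float64(0.030387004300047815))
bin (array([ 0.52425852, -0.31269281,  0.08665086]), np.float64(0.031223458038422636))
bin (array([ 0.5234568 , -0.31226365,  0.09423838]), np.float64(0.06963040737181347))
scoop (array([0.49953029, 0.046022  , 0.06325608]), np.float64(0.21333098793080363))
scoop (array([0.49956441, 0.04626454, 0.06237219]), np.float64(0.7268776816311336))
tum (array([0.54791813, 0.29672027]), np.float64(0.15020709818890599))
tum (array([0.54892366, 0.29365908]), np.float64(0.040594496025171956))
tum (array([0.54844954, 0.2959009 ]), np.float64(0.20005642973507365))
top 74 215.8108108108108 228.74324324324326
lever [0.44458612 0.29984205 0.085     ] 0.10393817492102315 3.1036653721610077
scene 39 411.7948717948718 232.4102564102564
lever [0.44127684 0.29982724 0.075     ] 0.1072445986837904 3.104973432672123
stripe [0.49130811 0.22284603 0.016     ] 0.0927478170229017 -2.234571228525451
stripe [0.4612719  0.18181963 0.016     ] 0.1435774334313383 -2.223305596424565
glue [[0.72989761 0.03125585 0.1       ]]
tape [[ 0.3602695  -0.47341147  0.04      ]]
offcut [[0.37518327 0.4784543  0.03      ]]
stone [ 0.57636149 -0.28852935  0.019     ]
stone [ 0.57960059 -0.32800625  0.019     ]
stone [ 0.54462049 -0.28933201  0.019     ]
stone [ 0.54699287 -0.3296069   0.019     ]
stone [ 0.51565661 -0.29187564  0.019     ]
stone [ 0.51631854 -0.3346886   0.019     ]
```

```bash
cat > g.py <<'E'
from h import *
from scipy.spatial.transform import Rotation as R
np.set_printoptions(precision=1,suppress=True)
GX=-.085
def q2R(q): return R.from_quat(np.r_[q[1:],q[0]])
def cur(): s=sense(); return s["tcp_pos"],q2R(s["tcp_rot"])
def delta(p,r,frm=None,lab=""):
    p0,r0=frm or cur()
    print(lab,"mm",(np.asarray(p)-p0)*1e3,"rot",np.rad2deg((r*r0.inv()).as_rotvec()))
    return np.asarray(p),r
def scoop(yaw,down,roll=0): return R.from_euler('ZYX',[yaw,down,roll],degrees=True)  # scoop orientation
def tool(tilt=0,lean=0): # tool in scoop frame (standing): z down; tilt=+ points forward; lean = rotation about scoop x
    return R.from_matrix([[1,0,0],[0,-1,0],[0,0,-1]]) if not(tilt or lean) else R.from_euler('x',lean,degrees=True)*R.from_euler('y',-tilt,degrees=True)*R.from_matrix([[1,0,0],[0,-1,0],[0,0,-1]])
def tcp(lip,yaw,down,roll,G): # lip world (m) -> TCP pose
    S=scoop(yaw,down,roll); o=np.asarray(lip)-S.apply([.055,0,0]); return o+S.apply([GX,0,.045]),S*G
E
python3 - <<'E'
from g import *
yaw=3.57; S=scoop(yaw,0,90)   # lying: y up
print(S.as_matrix())
o=np.array([.4995,.0462,.048]);lip=o+S.apply([.055,0,0])
G=tool(0,-45)
p,r=tcp(lip,yaw,0,90,G); print("grip",p*1e3, r.as_matrix()[:,2])
pre=p-r.as_matrix()[:,2]*.12
a=delta(pre,r,None,"pre"); b=delta(p,r,a,"in")
E
```

```text
[[ 1.  -0.   0.1]
 [ 0.1  0.  -1. ]
 [ 0.   1.   0. ]]
grip [417.5  -4.   48. ] [-0.   0.7 -0.7]
pre mm [242.1 456.4 -53.1] rot [ 44.2   8.6 -14. ]
in mm [ -5.3  84.7 -84.9] rot [0. 0. 0.]
```

Call:
{"op": "arm_command", "data": {
  "deltas": [
    [27,50.7,-5.9,4.9,0.95,-1.55,-0.06],
    [27,50.7,-5.9,4.9,0.95,-1.55,-0.06],
    [27,50.7,-5.9,4.9,0.95,-1.55,-0.06],
    [27,50.7,-5.9,4.9,0.95,-1.55,-0.06],
    [27,50.7,-5.9,4.9,0.95,-1.55,-0.06],
    [27,50.7,-5.9,4.9,0.95,-1.55,-0.06],
    [27,50.7,-5.9,4.9,0.95,-1.55,-0.06],
    [27,50.7,-5.9,4.9,0.95,-1.55,-0.06],
    [27,50.7,-5.9,4.9,0.95,-1.55,-0.06],
    [0,0,0,0,0,0,-0.06]
  ]
}}

```text
clock: 1.35
tcp_pos: [0.4227, -0.0864, 0.1322]
tcp_rot: [-0.383, 0.923, 0.03, -0.014]
force: [0.1, 0.2, -0.2]
gripper_width: 0.0439
grasp_force: 0.0
```

```bash
python3 - <<'E'
from g import *
yaw=3.57; S=scoop(yaw,0,90);o=np.array([.4995,.0462,.048]);lip=o+S.apply([.055,0,0])
p,r=tcp(lip,yaw,0,90,tool(0,-45)); delta(p,r,None,"in");s=sense();print(s["joint_pos"].round(2),s["clock"],s["gripper_width"])
t=camera("top");sc=camera("scene");cv2.imwrite("pics/a1.png",np.hstack([crop(t,270,160,110,150,3.5),crop(sc,290,100,110,150,3.5)]))
E
```

```text
in mm [ -5.2  82.4 -84.2] rot [-0.  -0.2 -0.3]
[-0.8  0.3  1.7  0.5  1.7  0.6] 1.35 0.04388067443753957
```

View pics/a1.png

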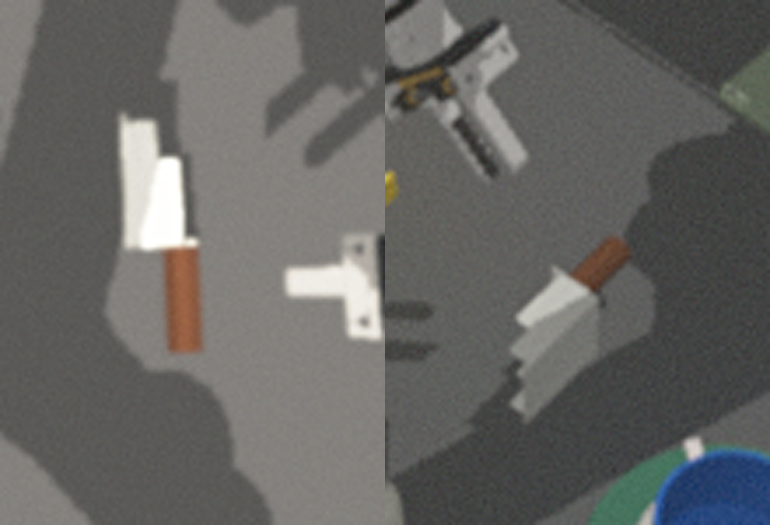

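The picture shows the fingers at (290,282), in line with the upper half of the handle (rows 248–350). Approach is good.

Call:
{"op": "arm_command", "data": {
  "deltas": [
    [-1,16,-17,0,0,0,-0.06],
    [-1,20,-20,0,0,0,-0.06],
    [-1,20,-20,0,0,0,-0.06],
    [-1,14,-15,0,0,0,-0.06],
    [-1,12,-12,0,0,0,-0.06],
    [0,0,0,0,0,0,-0.06],
    [0,0,0,0,0,0,-1],
    [0,0,0,0,0,0,-1],
    [0,0,0,0,0,0,-1],
    [0,0,0,0,0,0,-1]
  ]
}}

```text
clock: 2.7
tcp_pos: [0.4189, -0.0078, 0.05]
tcp_rot: [-0.381, 0.924, 0.029, -0.012]
force: [-0.9, -0.0, -0.8]
gripper_width: 0.0076
grasp_force: 0.0
```

```bash
python3 - <<'E'
from g import *
s=sense();print(s["tcp_pos"],s["gripper_width"],s["grasp_force"],s["clock"])
t=camera("top");sc=camera("scene");cv2.imwrite("pics/a2.png",np.hstack([crop(t,270,160,110,150,3.5),crop(sc,290,100,110,150,3.5)]))
E
```

```text
[ 0.4 -0.   0. ] 0.007578516602661436 0.0 2.7
```

View pics/a2.png

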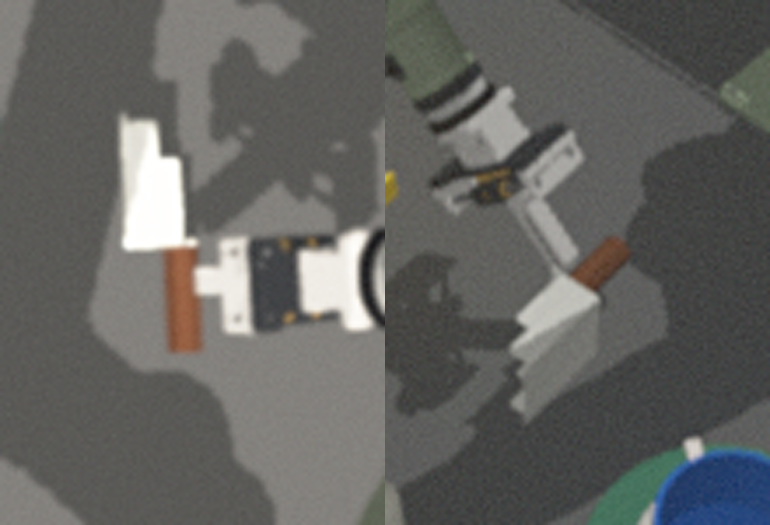

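```bash
python3 - <<'E'
from g import *
np.set_printoptions(precision=4,suppress=True)
# handle in top: cols 165..202, rows 248..351 of crop
f=lambda a:[[270+x/3.5-.36,160+y/3.5-.36] for x,y in a]
print(ray("top",f([(165,300),(202,300),(183,248),(184,351)]),[.048]*4))
g=lambda a:[[290+(x-385)/3.5-.36,100+y/3.5-.36] for x,y in a]
print("scene",ray("scene",g([(585,278),(617,252),(598,297),(632,262),(573,268),(606,236)]),[.055]*6))
p,r=cur();z=r.as_matrix()[:,2];print(p,z)
print("tip top px",proj("top",[p,p+.019*z,p-.02*z]),"crop",(proj("top",[p,p+.019*z])-[270,160])*3.5,(proj("scene",[p,p+.019*z])-[290,100])*3.5+[385,0])
S=scoop(3.57,0,90);o=np.array([.4995,.0462,.048])
h=[o+S.apply([x,0,.045]) for x in(-.055,-.145)];print("handle",h,(proj("top",h)-[270,160])*3.5,(proj("scene",h)-[290,100])*3.5+[385,0])
E
```

```text
[[ 0.3992  0.0095  0.048 ]
 [ 0.3996 -0.0219  0.048 ]
 [ 0.4433 -0.0051  0.048 ]
 [ 0.3566 -0.0072  0.048 ]]
scene [[ 0.4157 -0.0032  0.055 ]
 [ 0.3693 -0.0019  0.055 ]
 [ 0.4242  0.022   0.055 ]
 [ 0.3684  0.0175  0.055 ]
 [ 0.4147 -0.0204  0.055 ]
 [ 0.3617 -0.0238  0.055 ]]
[ 0.4188 -0.0076  0.0499] [-0.0444  0.7032 -0.7096]
tip top px [[322.661  238.816 ]
 [318.1351 238.8598]
 [327.5468 238.7691]] crop [[184.3134 275.8562]
 [168.4727 276.0094]] [[578.2415 279.1947]
 [588.2993 294.0741]]
handle [array([ 0.4474, -0.0021,  0.048 ]), array([ 0.3576, -0.0077,  0.048 ])] [[178.2754 241.8823]
 [183.3727 348.5272]] [[562.7767 300.1266]
 [618.9258 245.2247]]
```

```bash
python3 - <<'E'
from g import *
p=np.array([.18062,-.5451,.18592]);r=q2R([-.001,.98724,.15922,0]);M=r.as_matrix()
pts=[p+M@np.array(v) for v in([0,0,.019],[0,.047,.019],[0,-.047,.019],[0,.0,-.078],[0,.088,-.078],[0,-.088,-.078])]
for n in("top","scene"):print(n,proj(n,pts).round(0).tolist())
t=cv2.imread("pics/top0.png");s=cv2.imread("pics/scene0.png")
x=[crop(t,500,310,100,90,4),crop(s,230,0,100,90,4)]
for a,n,o in zip(x,("top","scene"),((500,310),(230,0))):
    for q in proj(n,pts)[:3]: cv2.circle(a,tuple(np.int32((q-o)*4)),3,(0,0,255),-1)
    for q in proj(n,pts)[3:]: cv2.circle(a,tuple(np.int32((q-o)*4)),3,(255,0,0),-1)
cv2.imwrite("pics/a3.png",np.hstack(x))
E
```

```text
top [[530.0, 337.0], [548.0, 331.0], [513.0, 342.0], [555.0, 350.0], [592.0, 338.0], [519.0, 361.0]]
scene [[287.0, 52.0], [276.0, 49.0], [297.0, 55.0], [285.0, 31.0], [264.0, 25.0], [305.0, 37.0]]
```

View pics/a3.png

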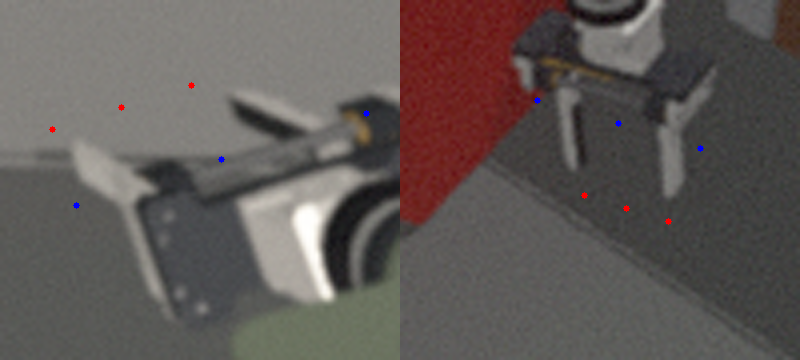

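The overlay shows the drawn fingertips (572,168)/(672,195) about 7–8 px behind their predicted positions (584,195)/(668,221) in both views. The reported TCP is therefore about 31 mm ahead of the real one along the tool axis. I'll allow for that from now on: back off, reopen, then go 31 mm deeper.

Call:
{"op": "arm_command", "data": {
  "deltas": [
    [0,-18,18,0,0,0,-0.06],
    [0,-6,6,0,0,0,-0.06],
    [0,0,0,0,0,0,-0.06],
    [0,0,0,0,0,0,-0.06],
    [-1,18,-18,0,0,0,-0.06],
    [-1,18,-17,0,0,0,-0.06],
    [-1,13,-13,0,0,0,-0.06],
    [0,0,0,0,0,0,-0.06],
    [0,0,0,0,0,0,-1],
    [0,0,0,0,0,0,-1],
    [0,0,0,0,0,0,-1],
    [0,0,0,0,0,0,-1]
  ]
}}

```text
clock: 4.3
tcp_pos: [0.4164, 0.0167, 0.0262]
tcp_rot: [-0.38, 0.924, 0.029, -0.011]
force: [-0.4, -1.1, 1.9]
gripper_width: 0.0298
grasp_force: 30.0
```

```bash
cat >> g.py <<'E'
D=.031
def delta(p,r,frm=None,lab=""):
    "p,r: true TCP target; deltas for the reported frame"
    p0,r0=frm or cur(); pr=np.asarray(p)+D*r.apply([0,0,1])
    print(lab,"mm",(pr-p0)*1e3,"rot",np.rad2deg((r*r0.inv()).as_rotvec()))
    return pr,r
E
python3 - <<'E'
from g import *
G=tool(0,-45)
p0,r0=cur(); a=(p0+[0,0,.11],r0)
lip=lambda z:[.43+.14,.005,z]
b=delta(*tcp(lip(.08),3.57,0,0,G),a,"roll")
c=delta(*tcp(lip(.0),3.57,0,0,G),b,"down"); print(b[0],c[0])
E
```

```text
roll mm [ 15.2 -42.3 -33.2] rot [-89.6  -5.5  -0.1]
down mm [  0.   0. -80.] rot [0. 0. 0.]
[ 0.4 -0.   0.1] [ 0.4 -0.   0. ]
```

Call:
{"op": "arm_command", "data": {
  "deltas": [
    [0,0,12,0,0,0,-1],
    [0,0,44,0,0,0,-1],
    [0,0,54,0,0,0,-1],
    [1.7,-4.7,-3.7,-9.95,-0.6,0,-1],
    [1.7,-4.7,-3.7,-9.95,-0.6,0,-1],
    [1.7,-4.7,-3.7,-9.95,-0.6,0,-1],
    [1.7,-4.7,-3.7,-9.95,-0.6,0,-1],
    [1.7,-4.7,-3.7,-9.95,-0.6,0,-1],
    [1.7,-4.7,-3.7,-9.95,-0.6,0,-1],
    [1.7,-4.7,-3.7,-9.95,-0.6,0,-1],
    [1.7,-4.7,-3.7,-9.95,-0.6,0,-1],
    [1.7,-4.7,-3.7,-9.95,-0.6,0,-1]
  ]
}}

```text
clock: 5.8
tcp_pos: [0.4312, -0.0241, 0.1036]
tcp_rot: [0.384, 0.923, 0.028, 0.012]
force: [-1.2, 0.8, -2.8]
gripper_width: 0.0298
grasp_force: 30.0
```

```bash
python3 - <<'E'
from g import *
G=tool(0,-45)
delta(*tcp([.57,.005,0],3.57,0,0,G),None,"down");s=sense();print(s["force"],s["gripper_width"]*1e3,s["clock"])
t=camera("top");sc=camera("scene");cv2.imwrite("pics/a4.png",np.hstack([crop(t,270,160,110,150,3.5),crop(sc,290,100,110,150,3.5)]))
E
```

```text
down mm [  0.4  -1.5 -80.5] rot [0.2 0.  0.1]
[-1.2  0.8 -2.8] 29.7634224542249 5.8
```

View pics/a4.png

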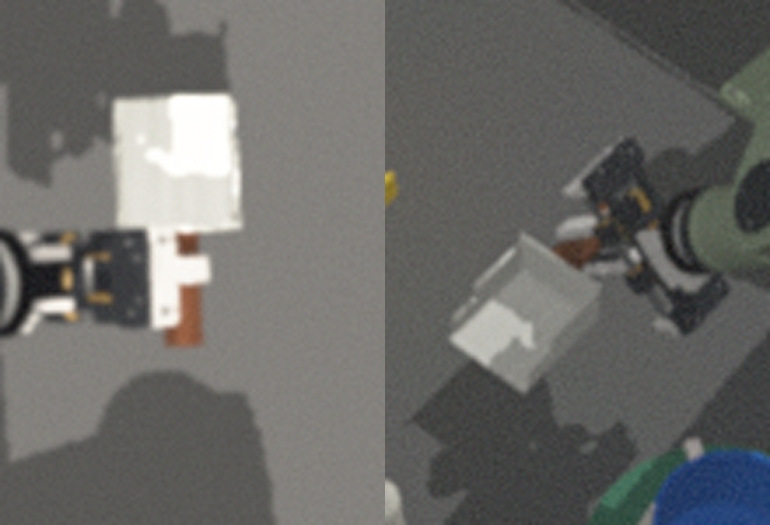

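The scoop is held upright and level, with the bowl at (178,160) in the top crop and the gripper on the +y side. Next I lower it.

Call:
{"op": "arm_command", "data": {
  "deltas": [
    [0,0,-25,0,0,0,-1],
    [0,0,-30,0,0,0,-1],
    [0,0,-15,0,0,0,-1],
    [0,0,-4,0,0,0,-1],
    [0,0,-3,0,0,0,-1],
    [0,0,0,0,0,0,-1]
  ]
}}

```text
clock: 6.65
tcp_pos: [0.4316, -0.0248, 0.0262]
tcp_rot: [0.382, 0.924, 0.028, 0.011]
force: [0.0, -0.2, -1.7]
gripper_width: 0.0296
grasp_force: 30.0
```

Call:
{"op": "arm_command", "data": {
  "deltas": [
    [0,0,-1.5,0,0,0,-1],
    [0,0,-1.5,0,0,0,-1],
    [0,0,0,0,0,0,-1]
  ]
}}

```text
clock: 7.02
tcp_pos: [0.4315, -0.025, 0.0234]
tcp_rot: [0.382, 0.923, 0.028, 0.011]
force: [-0.2, 0.3, 3.5]
gripper_width: 0.0294
grasp_force: 30.0
```

Call:
{"op": "arm_command", "data": {
  "deltas": [
    [0,0,0,0,0,0,-0.06],
    [0,0,0,0,0,0,-0.06],
    [0,0,0,0,0,0,-0.06],
    [0,12,12,0,0,0,-0.06],
    [0,30,30,0,0,0,-0.06],
    [0,35,40,0,0,0,-0.06]
  ]
}}

```text
clock: 7.78
tcp_pos: [0.4302, 0.0531, 0.1054]
tcp_rot: [0.382, 0.924, 0.029, 0.009]
force: [1.4, -0.3, 0.3]
gripper_width: 0.0442
grasp_force: 0.0
```

```bash
python3 - <<'E'
from g import *
pr=np.array([.4315,-.025,.0234]);r=q2R([.382,.923,.028,.011]);g=pr-D*r.apply([0,0,1]);print("grip true",g*1e3)
S=scoop(3.57,0,0)
G=tool(25,0);R2=S*G;z=R2.apply([0,0,1])
g=g+S.apply([-.003,0,0])
a=delta(g-.09*z,R2,None,"pre");b=delta(g,R2,a,"in")
t=camera("top");sc=camera("scene");cv2.imwrite("pics/a5.png",np.hstack([crop(t,270,160,110,150,3.5),crop(sc,290,100,110,150,3.5)]));print(sense()["force"])
E
```

```text
grip true [430.2  -3.1  45.3]
pre mm [-27.8 -57.9  -6.6] rot [ 45.6 -21.2   9.8]
in mm [ 38.    2.4 -81.6] rot [0. 0. 0.]
[ 0.6 -0.6  0.9]
```

View pics/a5.png

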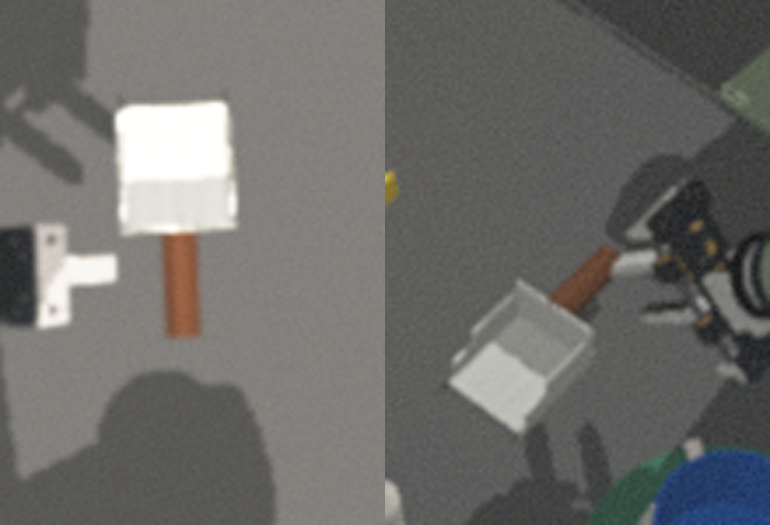

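The scoop stands on its base, free of the gripper. The bowl is at (176,165) and the handle at (181,285) in the top crop.

Call:
{"op": "arm_command", "data": {
  "deltas": [
    [-4.6,-9.6,3,7.6,-3.53,1.63,0.3],
    [-4.6,-9.6,3,7.6,-3.53,1.63,0.3],
    [-4.6,-9.6,-3,7.6,-3.53,1.63,0.3],
    [-4.6,-9.6,-3,7.6,-3.53,1.63,0.3],
    [-4.6,-9.6,-3,7.6,-3.53,1.63,0.3],
    [-4.6,-9.6,-3,7.6,-3.53,1.63,0.3],
    [0,0,0,0,0,0,0.3]
  ]
}}

```text
clock: 8.75
tcp_pos: [0.3997, -0.002, 0.0958]
tcp_rot: [0.025, 0.981, 0.026, 0.188]
force: [0.2, -0.3, -0.0]
gripper_width: 0.0612
grasp_force: 0.0
```

```bash
python3 - <<'E'
from g import *
g=np.array([.4302,-.0031,.0453]);S=scoop(3.57,0,0);R2=S*tool(25,0)
g=g+S.apply([-.003,0,0]);b=delta(g,R2,None,"in");print(sense()["joint_pos"])
E
```

```text
in mm [ 40.6  -0.5 -78.6] rot [ 3.6 -3.2  1.3]
[-0.3 -0.4  2.3  0.1  0.8  1.2]
```

Call:
{"op": "arm_command", "data": {
  "deltas": [
    [5,-0.5,-8,3.6,-3.2,1.3,0.3],
    [9,0,-18,0,0,0,0.3],
    [10,0,-20,0,0,0,0.3],
    [9,0,-18,0,0,0,0.3],
    [7.6,0,-14,0,0,0,0.3],
    [0,0,0,0,0,0,0.3]
  ]
}}

```text
clock: 9.5
tcp_pos: [0.4408, 0.0022, 0.0168]
tcp_rot: [-0.009, 0.976, 0.036, 0.215]
force: [-0.9, -0.2, -1.0]
gripper_width: 0.0613
grasp_force: 0.0
```

```bash
python3 - <<'E'
from g import *
g=np.array([.4302,-.0031,.0453]);S=scoop(3.57,0,0);R2=S*tool(25,0)
g=g+S.apply([-.003,0,0]);b=delta(g,R2,None,"in");print(sense()["joint_pos"],sense()["force"])
E
```

```text
in mm [-0.5 -4.7  0.4] rot [-0.1 -0.2 -0.7]
[-0.3 -0.1  2.4  0.4  0.5  0.9] [-0.9 -0.2 -1. ]
```

Call:
{"op": "arm_command", "data": {
  "deltas": [
    [-0.5,-4.5,0.5,0,0,-0.6,0.3],
    [0,0,0,0,0,0,0.3],
    [0,0,0,0,0,0,-1],
    [0,0,0,0,0,0,-1],
    [0,0,0,0,0,0,-1],
    [0,0,0,0,0,0,-1]
  ]
}}

```text
clock: 10.25
tcp_pos: [0.441, -0.0045, 0.0189]
tcp_rot: [-0.007, 0.976, 0.03, 0.217]
force: [-1.9, -0.0, 3.2]
gripper_width: 0.0297
grasp_force: 29.9
```

```bash
python3 - <<'E'
from g import *
p,r=cur();S=scoop(3.57,0,0);g0=np.array([.4302,-.0031,.0453]); pt=p-D*r.apply([0,0,1])
print("true",pt*1e3, "grip off in scoop",S.inv().apply(pt-g0)*1e3)
Gm=S.inv()*r; print("tool in scoop euler",Gm.as_euler('ZYX',degrees=True), (tool(25,0).inv()*Gm).as_rotvec(degrees=True))
s=sense();print(s["joint_pos"],s["force"],s["gripper_width"]*1e3)
B=R.from_euler('z',.088);bo=np.array([.5235,-.3123,0]);w=lambda x,z:bo+B.apply([x,0,0])+[0,0,z]
G=tool(25,0)
yb=np.rad2deg(.088)
q=(p+[0,0,.13],r)
q=delta(*tcp(w(-37,0)*0+w(-.037,.13),yb,25,0,G),q,"above")
q=delta(*tcp(w(-.037,.030),yb,25,0,G),q,"in")
E
```

```text
true [427.9  -5.3  47. ] grip off in scoop [-2.4 -2.1  1.7]
tool in scoop euler [  -0.1  -25.1 -180. ] [-0.   0.1  0.1]
[-0.4 -0.1  2.4  0.4  0.5  0.9] [-1.9 -0.   3.2] 29.741490410249053
above mm [ -61.8 -320.5   50.1] rot [-1.9 25.   1.5]
in mm [   0.    0. -100.] rot [0. 0. 0.]
```

Call:
{"op": "arm_command", "data": {
  "deltas": [
    [0,0,20,0,0,0,-1],
    [0,0,50,0,0,0,-1],
    [0,0,60,0,0,0,-1],
    [-7.7,-40,6.2,-0.2,3.1,0.2,-1],
    [-7.7,-40,6.2,-0.2,3.1,0.2,-1],
    [-7.7,-40,6.2,-0.2,3.1,0.2,-1],
    [-7.7,-40,6.2,-0.2,3.1,0.2,-1],
    [-7.7,-40,6.2,-0.2,3.1,0.2,-1],
    [-7.7,-40,6.2,-0.2,3.1,0.2,-1],
    [-7.7,-40,6.2,-0.2,3.1,0.2,-1],
    [-7.7,-40,6.2,-0.2,3.1,0.2,-1],
    [0,0,0,0,0,0,-1]
  ]
}}

```text
clock: 11.75
tcp_pos: [0.3795, -0.3268, 0.198]
tcp_rot: [-0.002, 0.999, 0.043, 0.002]
force: [-0.3, 0.9, -3.0]
gripper_width: 0.0296
grasp_force: 30.0
```

```bash
sed -i 's/^GX=.*/GX=-.087/' g.py; cat > b.py <<'E'
from g import *
B=R.from_euler('z',.088);bo=np.array([.5235,-.3123,0]);w=lambda x,z,y=0:bo+B.apply(np.array([x,y,0])/1e3)+[0,0,z/1e3]
yb=np.rad2deg(.088);G=tool(25,0)
def at(bx,z,down,frm,lab=""): return delta(*tcp(w(bx,z),yb,down,0,G),frm,lab)
def lipnow():
    p,r=cur();S=r*G.inv();l=p-D*r.apply([0,0,1])-S.apply([GX,0,.045])+S.apply([.055,0,0])
    d=B.inv().apply(l-bo)*1e3; print("lip in bin",d,"ypr",S.as_euler('ZYX',degrees=True)); return l,S
E
python3 - <<'E'
from b import *
lipnow();s=sense();print(s["force"],s["joint_pos"])
q=at(-37,30,25,None,"in")
t=camera("top");sc=camera("scene")
# overlay predicted scoop front outline on the picture
l,S=lipnow();o=l-S.apply([.055,0,0])
P=[o+S.apply(v) for v in([.055,.048,0],[.055,-.048,0],[-.055,-.048,0],[-.055,.048,0],[-.055,.048,.058],[-.055,-.048,.058])]
a=[]
for n,i,c in(("top",t,(380,160,110,130)),("scene",sc,(200,80,110,130))):
    k=crop(i,*c,3.5)
    for v in proj(n,P): cv2.circle(k,tuple(np.int32((v+.5-c[:2])*3.5)),2,(0,0,255),-1)
    a.append(k)
cv2.imwrite("pics/a6.png",np.hstack(a))
E
```

```text
lip in bin [-34.8  -1.8 128.5] ypr [ 5.  24.8  0.3]
[-0.3  0.9 -3. ] [-0.9  0.   1.7  0.   1.4  0.6]
in mm [ -2.1   1.6 -98.2] rot [-0.3  0.2  0.1]
lip in bin [-35.1   1.7 127.8] ypr [ 5.2 24.8  0.4]
```

View pics/a6.png

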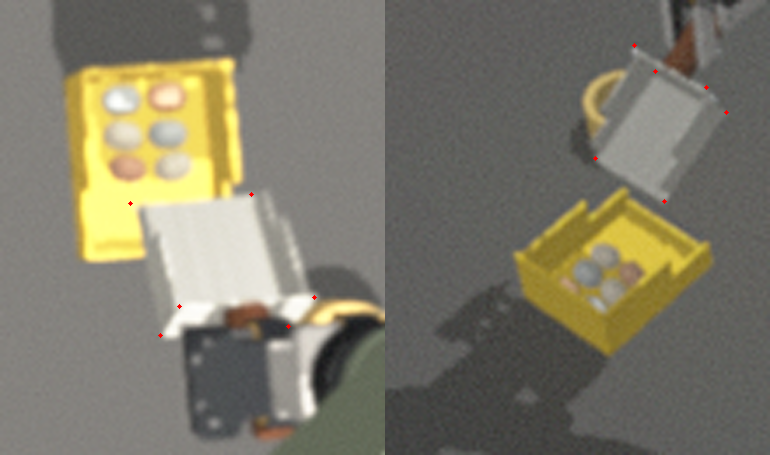

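The picture shows the six stones in the bin, at crop rows 95–165, and the scoop above the front of the bin. Its lip runs (140,207)–(268,197) in the top crop, against the predicted (131,204)–(251,194). The arm was still settling when the top picture was taken, so I'll fit it again now.

```bash
cat > f2.py <<'E'
from b import *
from fit import fit,up,box,S as SS
import sys
scp=[box(-55,55,-48,48,0,3),box(-58,-55,-48,48,0,58)]+[b for y in(-48,45) for b in(box(-55,15,y,y+3,0,46),box(15,55,y,y+3,0,28))]
l,S=lipnow();o=l-S.apply([.055,0,0])
t=camera("top").astype(int);sc=camera("scene").astype(int)
def metal(i,th): return ((i.max(2)-i.min(2)<28)&(i.min(2)>th)).astype(np.uint8)
q=proj("top",[o+S.apply(v) for P in scp for v in P]);c=proj("top",[o])[0]
rt=(int(q[:,0].min())-8,int(q[:,1].min())-8,int(np.ptp(q[:,0]))+16,int(c[1]-q[:,1].min())+20)
m=metal(t,140);m=cv2.morphologyEx(m,cv2.MORPH_CLOSE,np.ones((3,3),np.uint8))
x,y,w_,h=rt;
for row in t[y:y+h:3,x:x+w_:2]: print(" ".join("%3d%s"%(p.min(),"*" if p.max()-p.min()>=28 else " ") for p in row))
def pl(P,p): 
    r=R.from_euler('z',p[2])*S; return [r.apply(k)+o+r.apply([0,0,0])+[p[0],p[1],0] for k in P]
print(fit(scp,pl,[("top",up(m,rt),rt,range(6))],[0,0,0],[.008,.008,.06]))
E
python3 f2.py
```

```text
lip in bin [-35.1   1.7 127.8] ypr [ 5.2 24.8  0.4]
 98* 109* 129* 140* 149* 140* 103*  94* 113* 126* 135* 134* 114*  94*  93* 117*  80*  63*  63* 120* 132* 126  127  125  122  125  126  126  129  126  124  125  127  123 
106*  98* 105* 123* 134* 133* 114*  94* 112* 158* 188* 193* 205* 162* 115* 124*  85*  65*  62* 107* 125* 125  126  123  131  124  129  124  125  126  123  123  127  127 
119* 110* 109* 128* 137* 140* 136* 107* 135* 168* 189* 196* 193* 174* 140* 135*  91*  64*  62*  95* 123* 124  125  129  126  122  127  127  128  124  125  124  127  125 
138* 137* 124* 126* 120* 119* 123* 119* 118* 141* 154* 157* 159* 140* 138* 138*  97*  65*  76*  98* 121* 126  126  124  127  127  127  125  125  122  124  125  124  124 
141* 140* 141* 140* 140* 139* 140* 140* 141* 138* 140* 139* 138* 139* 139* 139* 103*  67* 117* 125* 128  130  130  139  129  128  125  127  128  127  126  124  126  124 
141* 138* 141* 140* 139* 139* 156* 156* 160* 168* 169* 168* 173* 176* 188* 198* 198* 194  200* 207  209  198  147  161  145  125  125  127  127  126  128  126  125  127 
139* 139* 139* 140* 154* 160
[... 859 characters left out ...]
6  147  225  218  215  211  216  219  214  215  219  217  214  218  217  220  215  163  135  138  172  174  124  124  119  115  117 
121  125  124  124  127  126  128  144  145  184  223  214  210  215  217  215  212  218  218  217  217  220  221  221  191  142  140  141  155  107   87   86   88   85 
125  126  125  126  129  127  127  138  143  157  202  216  214  214  219  219  214  218  219  217  218  220  220  222  215  156  137  138  150  120   85   87   88   87 
122  125  125  126  128  126  124  134  145  143  183  213  216  217  218  219  215  215  220  219  215  217  217  222  224  189  167  190  210  211  158   97   86   90 
(array([-0., -0.,  0.]), np.float64(0.08841968002407341))
```

```bash
sed -i 's/^for row in.*$//; s/^np.set.*//' f2.py; sed -i 's/^print(fit(scp.*/np.set_printoptions(precision=4,suppress=True)\nm=((t.max(2)-t.min(2)<28)\&(t.min(2)>133)).astype(np.uint8)\nfor th in (0,): print(fit(scp,pl,[("top",up(m,rt),rt,range(6))],[0,0,0],[.008,.008,.06]))/' f2.py; python3 f2.py
```

```text
lip in bin [-35.    2.5 128.1] ypr [ 5.3 24.8  0.4]
(array([-0.0059, -0.0023,  0.0316]), np.float64(0.05755146476642914))
```

```bash
sed -i 's/^GX=.*/GX=-.081/' g.py; python3 - <<'E'
from b import *
lipnow();q=at(-36,28,25,None,"in");q=at(-36,9,25,q,"floor")
E
```

```text
lip in bin [-40.2   2.3 131.1] ypr [ 5.3 24.8  0.3]
in mm [   4.6   -1.4 -102.7] rot [-0.3  0.2 -0.1]
floor mm [  0.   0. -19.] rot [0. 0. 0.]
```

Call:
{"op": "arm_command", "data": {
  "deltas": [
    [2.3,-1,-25,0,0,-0.8,-1],
    [2.3,-1,-40,0,0,0,-1],
    [0,0,-35,0,0,0,-1],
    [0,0,-10,0,0,0,-1],
    [0,0,-4,0,0,0,-1],
    [0,0,0,0,0,0,-1]
  ]
}}

```text
clock: 12.8
tcp_pos: [0.3849, -0.3272, 0.0857]
tcp_rot: [-0.001, 0.999, 0.037, 0.003]
force: [0.2, 0.0, -1.9]
gripper_width: 0.0297
grasp_force: 30.0
```

Call:
{"op": "arm_command", "data": {
  "deltas": [
    [0,0,-3,0,0,0,-1],
    [0,0,0,0,0,0,-1]
  ]
}}

```text
clock: 13.05
tcp_pos: [0.3844, -0.3268, 0.082]
tcp_rot: [-0.002, 0.999, 0.037, 0.002]
force: [-1.2, -0.4, -2.0]
gripper_width: 0.0299
grasp_force: 30.0
```

Call:
{"op": "arm_command", "data": {
  "deltas": [
    [0,0,-3,0,0,0,-1],
    [0,0,-2,0,0,0,-1],
    [0,0,0,0,0,0,-1]
  ]
}}

```text
clock: 13.42
tcp_pos: [0.3845, -0.3268, 0.0768]
tcp_rot: [-0.002, 0.999, 0.037, 0.002]
force: [-0.7, 0.3, 0.3]
gripper_width: 0.0298
grasp_force: 30.0
```

```bash
python3 - <<'E'
from b import *
lipnow();print(sense()["force"])
E
```

```text
lip in bin [-35.1  -3.4  10.1] ypr [ 4.4 24.7  0.2]
[-0.7  0.3  0.3]
```

```bash
python3 - <<'E'
from b import *
q=None
for b in((-15,10.5,21),(5,10.5,16.5),(20,10.5,13),(35,10.5,10),(48,10.5,5),(58,10.5,3),(66,10.5,2),(70,10.5,1)): q=at(*b,q,str(b))
E
```

```text
(-15, 10.5, 21) mm [15.8  3.6 -6.5] rot [ 0.1 -3.7  0.8]
(5, 10.5, 16.5) mm [15.6  1.4 -8.7] rot [ 0.4 -4.5 -0. ]
(20, 10.5, 13) mm [12.   1.1 -7. ] rot [ 0.3 -3.5 -0. ]
(35, 10.5, 10) mm [12.8  1.1 -6.1] rot [ 0.3 -3.   0. ]
(48, 10.5, 5) mm [ 10.1   0.9 -10.4] rot [ 0.4 -5.  -0. ]
(58, 10.5, 3) mm [ 9.1  0.8 -4.2] rot [ 0.2 -2.   0. ]
(66, 10.5, 2) mm [ 7.6  0.7 -2.1] rot [ 0.1 -1.  -0. ]
(70, 10.5, 1) mm [ 3.6  0.3 -2.1] rot [ 0.1 -1.  -0. ]
```

Call:
{"op": "arm_command", "data": {
  "deltas": [
    [8,1.5,-3.2,0,-1.9,0.5,-1],
    [8,1,-3.3,0.1,-1.8,0,-1],
    [8,0.7,-4.3,0.2,-2.2,0,-1],
    [7.6,0.7,-4.4,0.2,-2.3,0,-1],
    [6,0.5,-3.5,0.15,-1.8,0,-1],
    [6,0.6,-3.5,0.15,-1.7,0,-1],
    [0,0,0,0,0,0,-1]
  ]
}}

```text
clock: 14.3
tcp_pos: [0.4275, -0.3211, 0.0537]
tcp_rot: [-0.006, 0.994, 0.041, 0.104]
force: [0.5, -0.2, -0.5]
gripper_width: 0.0299
grasp_force: 30.0
```

```bash
python3 - <<'E'
from b import *
lipnow();s=sense();print(s["force"],s["gripper_width"]);q=None
for b in((35,10.5,10),(48,10.5,5),(58,10.5,3),(66,10.5,2),(70,10.5,1)): q=at(*b,q,str(b))
E
```

```text
lip in bin [19.5 -0.8  9.5] ypr [ 4.8 13.   0.2]
[ 0.5 -0.2 -0.5] 0.029857916179183406
(35, 10.5, 10) mm [13.2  1.5 -5.2] rot [ 0.1 -3.   0.3]
(48, 10.5, 5) mm [ 10.1   0.9 -10.4] rot [ 0.4 -5.  -0. ]
(58, 10.5, 3) mm [ 9.1  0.8 -4.2] rot [ 0.2 -2.   0. ]
(66, 10.5, 2) mm [ 7.6  0.7 -2.1] rot [ 0.1 -1.  -0. ]
(70, 10.5, 1) mm [ 3.6  0.3 -2.1] rot [ 0.1 -1.  -0. ]
```

Call:
{"op": "arm_command", "data": {
  "deltas": [
    [6.6,0.8,-3,0,-1.5,0.3,-1],
    [6.6,0.7,-3,0.1,-1.5,0,-1],
    [5,0.4,-5.2,0.2,-2.5,0,-1],
    [5,0.5,-5.2,0.2,-2.5,0,-1],
    [4.5,0.4,-2.1,0.1,-1,0,-1],
    [4.5,0.4,-2.1,0.1,-1,0,-1],
    [0,0,0,0,0,0,-1]
  ]
}}

```text
clock: 15.18
tcp_pos: [0.4599, -0.3179, 0.0333]
tcp_rot: [-0.008, 0.981, 0.044, 0.19]
force: [0.4, 0.3, -2.3]
gripper_width: 0.0293
grasp_force: 30.0
```

```bash
python3 - <<'E'
from b import *
lipnow();s=sense();print(s["force"],s["gripper_width"]);q=None
for b in((66,10.5,2),(70,10.5,1)): q=at(*b,q,str(b))
t=camera("top");sc=camera("scene");cv2.imwrite("pics/b1.png",np.hstack([crop(t,390,160,75,90,5),crop(sc,225,105,80,90,5)]))
i=crop(t,395,165,56,66,1)
E
```

```text
lip in bin [58.   0.   9.9] ypr [ 5.1  3.  -0.1]
[ 0.4  0.3 -2.3] 0.02925709409791124
(66, 10.5, 2) mm [ 7.5  0.7 -1.6] rot [ 0.1 -1.  -0. ]
(70, 10.5, 1) mm [ 3.6  0.3 -2.1] rot [ 0.1 -1.  -0. ]
```

Call:
{"op": "arm_command", "data": {
  "deltas": [
    [4,0.4,-2,0,-0.5,0,-1],
    [4,0.4,-1.4,0,-0.5,0,-1],
    [3.6,0.3,-2,0,-1,0,-1],
    [2,0.2,-0.5,0,0,0,-1],
    [0,0,0,0,0,0,-1]
  ]
}}

```text
clock: 15.9
tcp_pos: [0.4693, -0.3154, 0.0255]
tcp_rot: [-0.009, 0.978, 0.045, 0.204]
force: [-18.8, -0.0, 6.6]
gripper_width: 0.0296
grasp_force: 30.0
```

```bash
python3 - <<'E'
from b import *
lipnow();q=None
for b in((65.5,14.5,-3),(64,29,-10),(60,44,-18),(58,160,-20)): q=at(*b,q,str(b))
E
```

```text
lip in bin [68.1  2.   5.6] ypr [ 5.2  1.4 -0.1]
(65.5, 14.5, -3) mm [-3.7 -2.  -0.6] rot [ 0.5 -4.4 -0.2]
(64, 29, -10) mm [-1.8 -0.2 -0.6] rot [ 0.6 -7.   0. ]
(60, 44, -18) mm [-2.1 -0.2 -2.2] rot [ 0.7 -8.  -0. ]
(58, 160, -20) mm [ -1.2  -0.1 111.8] rot [ 0.2 -2.  -0. ]
```

Call:
{"op": "arm_command", "data": {
  "deltas": [
    [-1.8,-1,0,0.2,-2.2,-0.1,-1],
    [-1.8,-1,0,0.2,-2.2,-0.1,-1],
    [-0.9,-0.1,0,0.3,-3.5,0,-1],
    [-0.9,-0.1,0,0.3,-3.5,0,-1],
    [-1,-0.1,0,0.3,-4,0,-1],
    [-1,-0.1,0,0.3,-4,0,-1],
    [0,0,0,0,0,0,-1]
  ]
}}

```text
clock: 16.77
tcp_pos: [0.4649, -0.3194, 0.0264]
tcp_rot: [-0.013, 0.929, 0.038, 0.369]
force: [0.0, 0.5, -3.0]
gripper_width: 0.0297
grasp_force: 30.0
```

```bash
python3 - <<'E'
from b import *
lipnow();s=sense();print(s["force"],s["joint_pos"]);at(58,160,-20,None)
t=camera("top");cv2.imwrite("pics/b2.png",crop(t,380,150,90,100,6))
E
```

```text
lip in bin [63.  -2.7 48.9] ypr [  4.7 -18.3  -0.2]
[ 0.   0.5 -3. ] [-1.2  0.3  2.1  1.1  0.8 -0.5]
 mm [ -4.4   1.5 107.5] rot [ 0.3 -1.7  0.4]
```

Call:
{"op": "arm_command", "data": {
  "deltas": [
    [-1,1,8,0,-0.8,0.2,-1],
    [-1,0,16,0,-0.8,0.2,-1],
    [-1,0,22,0,0,0,-1],
    [-1,0,26,0,0,0,-1],
    [0,0,22,0,0,0,-1],
    [0,0,12,0,0,0,-1],
    [0,0,0,0,0,0,-1]
  ]
}}

```text
clock: 17.7
tcp_pos: [0.4624, -0.319, 0.1352]
tcp_rot: [-0.012, 0.923, 0.044, 0.383]
force: [0.2, -0.0, -3.7]
gripper_width: 0.0301
grasp_force: 30.0
```

```bash
python3 - <<'E'
from b import *
lipnow();s=sense();print(s["force"],s["joint_pos"])
t=camera("top");sc=camera("scene");print(sense()["force"])
cv2.imwrite("pics/b3.png",np.hstack([crop(t,380,145,90,110,4.4),crop(sc,220,60,90,110,4.4)]))
E
```

```text
lip in bin [ 59.8  -0.7 161.5] ypr [  5.4 -20.1  -0.7]
[ 0.2 -0.  -3.7] [-1.2  0.   2.1  0.9  1.  -0.3]
[-0.2  0.3 -3.2]
```

View pics/b3.png

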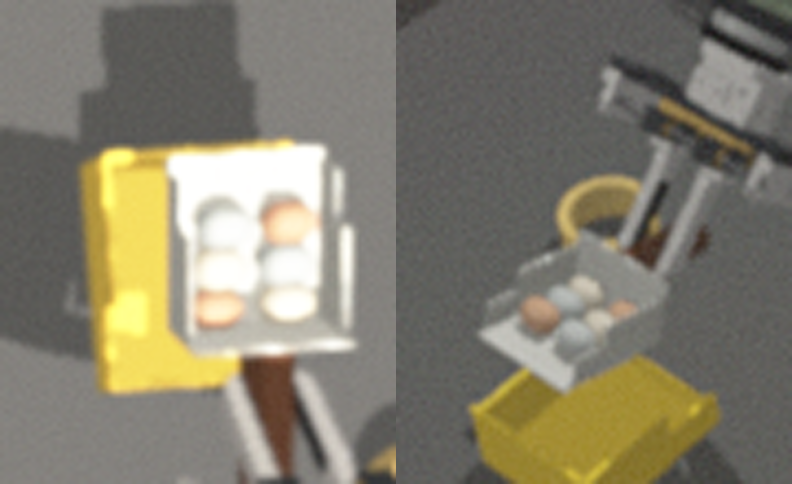

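The picture shows all six stones in the scoop and the bin empty. That was my tenth and last view, so from here I check by numbers only.

```bash
cat > d.py <<'E'
from b import *
c=np.array([.5484,.2950,0])
def pour(off,z,down,yaw=28,frm=None,lab=""):
    u=np.array([np.cos(np.deg2rad(yaw)),np.sin(np.deg2rad(yaw)),0]);return delta(*tcp(c+u*off/1e3+[0,0,z/1e3],yaw,down,0,G),frm,lab or f"{off} {z} {down}")
def drumlip():
    p,r=cur();S=r*G.inv();l=p-D*r.apply([0,0,1])-S.apply([GX,0,.045])+S.apply([.055,0,0])
    print("lip-c",(l-c)*1e3,"ypr",S.as_euler('ZYX',degrees=True),"J",sense()["joint_pos"].round(2),"F",sense()["force"])
E
python3 - <<'E'
from d import *
drumlip();q=pour(-10,175,-15)
for yaw in(28,50): q=pour(-10,175,-15,yaw)
for a in((-12,165,0),(-15,140,20),(-18,115,40),(-20,100,60)): q=pour(*a,50,q)
E
```

```text
lip-c [  34.2 -601.6  159.4] ypr [  5.3 -20.   -0.4] J [-1.2  0.   2.1  0.9  1.  -0.3] F [-0.2  0.3 -3.2]
-10 175 -15 mm [-30.9 550.3  26.3] rot [-1.   4.9 22.8]
-10 175 -15 mm [-30.9 550.3  26.3] rot [-1.   4.9 22.8]
-10 175 -15 mm [  1.  510.8  26.3] rot [-2.   4.7 44.8]
-12 165 0 mm [-1.2 -1.4 22.4] rot [-11.5   9.6   0. ]
-15 140 20 mm [ 6.6  7.8 16. ] rot [-15.3  12.9   0. ]
-18 115 40 mm [15.1 17.9  9. ] rot [-15.3  12.9  -0. ]
-20 100 60 mm [22.2 26.4  7.9] rot [-15.3  12.9   0. ]
```

Call:
{"op": "arm_command", "data": {
  "deltas": [
    [-1,15,4,0,0,0.6,-1],
    [-2,30,6,0,0,1.2,-1],
    [-2.4,42,6,0,0,1.7,-1],
    [-2.8,50,6,0,0,2,-1],
    [-3,55,4,0,0,2.2,-1],
    [-3,55,0,0,0.5,2.2,-1],
    [-2.8,50,0,0,0.5,2,-1],
    [-2.4,42,0,0,0.5,1.7,-1],
    [-1.8,32,0,0,0.5,1.3,-1],
    [-1.2,22,0,0,0,0.9,-1],
    [-0.8,14,0,0,0,0.6,-1],
    [-0.4,6,0,0,0,0.3,-1]
  ]
}}

```text
clock: 19.3
tcp_pos: [0.4401, 0.096, 0.1612]
tcp_rot: [-0.072, 0.913, 0.178, 0.359]
force: [0.2, -0.3, -2.9]
gripper_width: 0.0298
grasp_force: 30.0
```

```bash
python3 - <<'E'
from d import *
drumlip();q=pour(-10,175,-15);pour(-10,175,-15,15)
E
```

```text
lip-c [   4.9 -153.1  183. ] ypr [ 22.  -18.    0.2] J [-0.4 -0.6  2.5  0.7  0.8  0.4] F [ 0.2 -0.3 -2.9]
-10 175 -15 mm [ -9.2 136.5  -1.6] rot [-1.5  2.6  5.9]
-10 175 -15 mm [-20.2 164.5  -1.6] rot [-1.1  2.7 -7.1]
```

Call:
{"op": "arm_command", "data": {
  "deltas": [
    [2,14,0,0,0.3,-0.5,-1],
    [0,28,0,-0.2,0.4,-1.2,-1],
    [-3,38,0,-0.2,0.5,-1.5,-1],
    [-5,38,-1,-0.2,0.5,-1.5,-1],
    [-6,26,-1,-0.2,0.5,-1.2,-1],
    [-5,14,0,-0.2,0.4,-0.8,-1],
    [-3,6,0,0,0,-0.3,-1],
    [0,0,0,0,0,0,-1]
  ]
}}

```text
clock: 20.3
tcp_pos: [0.4199, 0.235, 0.1542]
tcp_rot: [-0.046, 0.933, 0.127, 0.334]
force: [-0.0, -0.6, -2.5]
gripper_width: 0.0296
grasp_force: 30.0
```

```bash
python3 - <<'E'
from d import *
drumlip();q=None
for a in((-12,165,0),(-15,140,20),(-18,112,40),(-20,95,60)): q=pour(*a,15,q)
E
```

```text
lip-c [ -9.8 -27.1 168.5] ypr [ 15.5 -14.5   0.1] J [ 0.4 -0.4  2.4 -0.1  0.5  1.8] F [-0.  -0.6 -2.5]
-12 165 0 mm [-1.8 25.1 27.7] rot [-3.9 13.9 -0.5]
-15 140 20 mm [ 9.8  2.6 16. ] rot [-5.2 19.3  0. ]
-18 112 40 mm [22.6  6.1  6. ] rot [-5.2 19.3 -0. ]
-20 95 60 mm [33.3  8.9  5.9] rot [-5.2 19.3  0. ]
```

```bash
python3 - <<'E'
from d import *
q=None
for a in((-14,150,0),(-17,120,20),(-20,98,40),(-22,85,60)): q=pour(*a,15,q)
E
```

```text
-14 150 0 mm [-3.7 24.6 12.7] rot [-3.9 13.9 -0.5]
-17 120 20 mm [ 9.8  2.6 11. ] rot [-5.2 19.3  0. ]
-20 98 40 mm [22.6  6.1 12. ] rot [-5.2 19.3 -0. ]
-22 85 60 mm [33.3  8.9  9.9] rot [-5.2 19.3  0. ]
```

Call:
{"op": "arm_command", "data": {
  "deltas": [
    [-1.2,8.2,4.3,-1.3,4.6,-0.2,-1],
    [-1.2,8.2,4.2,-1.3,4.6,-0.2,-1],
    [-1.3,8.2,4.2,-1.3,4.7,-0.1,-1],
    [3.3,0.9,3.7,-1.7,6.4,0,-1],
    [3.3,0.9,3.7,-1.7,6.4,0,-1],
    [3.2,0.8,3.6,-1.8,6.5,0,-1],
    [7.5,2,4,-1.7,6.4,0,-1],
    [7.5,2,4,-1.7,6.4,0,-1],
    [7.6,2.1,4,-1.8,6.5,0,-1],
    [0,0,0,0,0,0,-1]
  ]
}}

```text
clock: 21.55
tcp_pos: [0.4528, 0.268, 0.1902]
tcp_rot: [0.017, 0.983, 0.128, -0.127]
force: [-0.6, 0.5, -2.7]
gripper_width: 0.0299
grasp_force: 30.0
```

```bash
python3 - <<'E'
from d import *
drumlip();q=None
q=pour(-22,85,60,15)
E
```

```text
lip-c [-14.7  -5.6  98.6] ypr [14.8 39.7 -0.1] J [0.3 0.3 1.4 0.  1.6 1.7] F [-0.6  0.5 -2.7]
-22 85 60 mm [29.2  9.2  9.7] rot [-5.1 19.6  0.1]
```

Call:
{"op": "arm_command", "data": {
  "deltas": [
    [9.7,3,3.2,-1.7,6.5,0,-1],
    [9.7,3.1,3.2,-1.7,6.5,0,-1],
    [9.8,3.1,3.3,-1.7,6.6,0,-1],
    [0,0,0,0,0,0,-1],
    [0,0,0,0,0,0,-1]
  ]
}}

```text
clock: 22.18
tcp_pos: [0.4794, 0.2775, 0.2028]
tcp_rot: [0.039, 0.946, 0.125, -0.296]
force: [-0.0, -0.4, -1.6]
gripper_width: 0.0296
grasp_force: 30.0
```

```bash
python3 - <<'E'
from d import *
drumlip();q=pour(-22,190,60,15);
t=camera("top");cv2.imwrite("pics/c1.png",t)
E
```

```text
lip-c [-23.4  -5.1  88. ] ypr [15.1 59.8  0.1] J [0.3 0.6 1.1 0.1 2.  1.7] F [-0.  -0.4 -1.6]
-22 190 60 mm [  2.5  -0.3 102.1] rot [-0.1  0.2 -0.1]
```

```bash
python3 - <<'E'
from d import *
p,r=cur();q=(p+[0,0,.1],r)
q=delta(*tcp([.60,-.06,.06],0,0,0,G),q,"to place");q=delta(*tcp([.60,-.06,.003],0,0,0,G),q,"down")
E
```

```text
to place mm [  -2.3 -337.6 -226.8] rot [  7.8 -59.4 -13.7]
down mm [  0.   0. -57.] rot [0. 0. 0.]
```

Call:
{"op": "arm_command", "data": {
  "deltas": [
    [0,0,45,0,0,0,-1],
    [0,0,55,0,0,0,-1],
    [0,-30,0,0.9,-6.6,-1.5,-1],
    [0,-42,0,0.9,-6.6,-1.5,-1],
    [0,-45,-5,0.9,-6.6,-1.5,-1],
    [0,-45,-30,0.9,-6.6,-1.5,-1],
    [0,-45,-38,0.9,-6.6,-1.5,-1],
    [0,-42,-40,0.9,-6.6,-1.5,-1],
    [0,-38,-40,0.9,-6.6,-1.5,-1],
    [-1,-30,-38,0.8,-6.6,-1.6,-1],
    [-1,-20,-35,0.7,-6.6,-1.6,-1],
    [0,0,0,0,0,0,-1]
  ]
}}

```text
clock: 23.72
tcp_pos: [0.4697, -0.0569, 0.071]
tcp_rot: [-0.001, 0.978, -0.001, 0.211]
force: [-0.4, 0.4, -1.3]
gripper_width: 0.0296
grasp_force: 30.0
```

```bash
python3 - <<'E'
from d import *
drumlip();q=delta(*tcp([.60,-.06,.003],0,0,0,G),None,"down")
E
```

```text
lip-c [  44.  -352.1   52.6] ypr [-0.1  0.7  0.1] J [-0.4 -0.1  2.2  0.3  0.7  0.9] F [-0.4  0.4 -1.3]
down mm [  7.4  -3.1 -51.1] rot [-0.1 -0.7  0.1]
```

Call:
{"op": "arm_command", "data": {
  "deltas": [
    [0,0,-22,0,-0.7,0,-1],
    [0,0,-20,0,0,0,-1],
    [0,0,-5,0,0,0,-1],
    [0,0,-2.5,0,0,0,-1],
    [0,0,-1.5,0,0,0,-1],
    [0,0,0,0,0,0,-1]
  ]
}}

```text
clock: 24.48
tcp_pos: [0.4787, -0.0594, 0.0259]
tcp_rot: [0.001, 0.975, 0.001, 0.222]
force: [0.2, -0.5, -2.3]
gripper_width: 0.0295
grasp_force: 30.0
```

Call:
{"op": "arm_command", "data": {
  "deltas": [
    [0,0,-4,0,0.7,0,-1],
    [0,0,-1.5,0,0,0,-1],
    [0,0,0,0,0,0,-1],
    [0,0,0,0,0,0,-1]
  ]
}}

```text
clock: 24.98
tcp_pos: [0.4788, -0.0597, 0.0202]
tcp_rot: [0.002, 0.976, 0.0, 0.216]
force: [1.6, 0.8, 0.7]
gripper_width: 0.0298
grasp_force: 30.0
```

```bash
python3 - <<'E'
from d import *
drumlip()
E
```

```text
lip-c [  53.3 -354.8    3.2] ypr [ 0.   0.  -0.2] J [-0.4 -0.   2.3  0.4  0.5  0.8] F [1.6 0.8 0.7]
```

Call:
{"op": "arm_command", "data": {
  "deltas": [
    [0,0,-1,0,0,0,-1],
    [0,0,0,0,0,0,0.3],
    [0,0,0,0,0,0,0.3],
    [0,0,0,0,0,0,0.3],
    [-4,0,10,0,0,0,0.3],
    [-8,0,30,0,0,0,0.3],
    [-8,0,50,0,0,0,0.3],
    [0,0,55,0,0,0,0.3],
    [0,0,30,0,0,0,0.3],
    [0,0,0,0,0,0,0.3]
  ]
}}

```text
clock: 26.22
tcp_pos: [0.4598, -0.0604, 0.1977]
tcp_rot: [0.003, 0.976, 0.001, 0.219]
force: [0.7, 0.3, -0.6]
gripper_width: 0.0612
grasp_force: 0.0
```

```bash
cat > l.py <<'E'
from d import *
from fit import fit,up,box,S as SS
t=camera("top");s=camera("scene");cv2.imwrite("pics/c2t.png",t);cv2.imwrite("pics/c2s.png",s)
for n,i in(("top",t),("scene",s)):
    b,g,r=cv2.split(i.astype(int));m=(r-g>80)&(r-b>80)&(r>120);x,y=(205,205) if n=="top" else (365,215)
    m=m[y:y+40,x:x+60];v,u=np.nonzero(m)
    P=ray(n,[[u.mean()+x,v.mean()+y]],[.075 if n=="scene" else .085])[0];d=P-c;print(n,len(u),"lever",P*1e3,np.hypot(*d[:2])*1e3,"ang %.3f"%np.arctan2(d[1],d[0]))
E
cat > chk.py <<'E'
from d import *
# scoop on bench: top-view fit; stone pixels inside drum/elsewhere
from fit import fit,up,box
t=camera("top").astype(int)
scp=[box(-55,55,-48,48,0,3),box(-58,-55,-48,48,0,58)]+[b for y in(-48,45) for b in(box(-55,15,y,y+3,0,46),box(15,55,y,y+3,0,28))]
rt=(300,165,75,80);m=((t.max(2)-t.min(2)<28)&(t.min(2)>140)).astype(np.uint8)
pl=lambda P,p:[R.from_euler('z',p[2]).apply(k)+[p[0],p[1],0] for k in P]
np.set_printoptions(precision=3,suppress=True);print("scoop",fit(scp,pl,[("top",up(m,rt),rt,range(6))],[.55,-.06,0],[.01,.01,.1]))
x,y=proj("top",[c+[0,0,.034]])[0].astype(int);p=t[y-18:y+19,x-18:x+19]
nb=((p[:,:,0]-p[:,:,2])<40).astype(np.uint8);print("non-blue px in drum",nb.sum(),"blobs",cv2.connectedComponentsWithStats(nb)[2][1:,4])
E
python3 l.py; python3 chk.py; python3 -c "
from d import *
s=sense();print(s['tcp_pos']*1e3,s['joint_pos'],s['gripper_width'],s['force'])"
```

```text
top 72 lever [444.6 299.7  85. ] 103.89786965008699 ang 3.096
scene 38 lever [441.5 300.   75. ] 106.96813178822286 ang 3.095
scoop (array([ 0.553, -0.059,  0.022]), np.float64(0.15017732108756932))
non-blue px in drum 468 blobs [156   6 116 184   6]
[456.6 -58.7 191.6] [-0.5 -0.4  2.1  0.2  1.   1. ] 0.06147321549603747 [-0.8  0.5  0.6]
```

```bash
cat > k.py <<'E'
from d import *
def lev(phi,z,frm=None,lab=""):
    p=c+.103*np.array([np.cos(phi),np.sin(phi),0])+[0,0,z]
    return delta(p,R.from_euler('z',phi-np.pi)*tool(),frm,lab)
E
python3 - <<'E'
from k import *
for n,f in(("top","pics/top0.png"),("scene","pics/scene0.png")):
    i=cv2.imread(f).astype(int);A=[]
    v,u=np.mgrid[0:400,0:640];P=ray(n,np.c_[u.ravel(),v.ravel()],np.full(u.size,.016))-c
    rr=np.hypot(P[:,0],P[:,1])*1e3;a=np.arctan2(P[:,1],P[:,0]);px=i.reshape(-1,3)
    w=(rr>98)&(rr<132)&(px.min(1)>135)&(np.ptp(px,axis=1)<40)&(abs(a+2.2)<.5)
    print(n,w.sum(),"mean ang",np.arctan2(P[w,1].mean(),P[w,0].mean()),rr[w].min(),rr[w].max())
q=lev(3.10,.14,None,"above");q=lev(3.10,.070,q,"down")
E
```

```text
top 77 mean ang -2.2240186406309252 98.33332110705159 131.58543170769147
scene 18 mean ang -2.200315970787405 117.36347588472889 131.79860862021795
above mm [-11.1 358.  -82.6] rot [ 0.6 24.7 -2.4]
down mm [  0.   0. -70.] rot [0. 0. 0.]
```

Call:
{"op": "arm_command", "data": {
  "deltas": [
    [-1.4,35,0,0.1,3.1,-0.3,0.3],
    [-1.4,48,0,0.1,3.1,-0.3,0.3],
    [-1.4,50,0,0.1,3.1,-0.3,0.3],
    [-1.4,50,-5,0.1,3.1,-0.3,0.3],
    [-1.4,50,-15,0.1,3.1,-0.3,0.3],
    [-1.4,50,-20,0.1,3.1,-0.3,0.3],
    [-1.4,45,-22,0,3.1,-0.3,0.3],
    [-1.3,30,-20,0,3,-0.3,0.3],
    [0,0,0,0,0,0,0.3],
    [0,0,0,0,0,0,0.3]
  ]
}}

```text
clock: 27.62
tcp_pos: [0.4458, 0.2976, 0.1102]
tcp_rot: [0.001, 1.0, -0.021, 0.0]
force: [0.6, -0.4, -0.3]
gripper_width: 0.0605
grasp_force: 0.0
```

```bash
python3 - <<'E'
from k import *
q=lev(3.10,.070,None,"down");print(sense()["joint_pos"])
E
```

```text
down mm [ -0.3   1.7 -71.2] rot [0.2 0.1 0. ]
[ 0.4  0.2  1.7 -0.   1.2  2. ]
```

Call:
{"op": "arm_command", "data": {
  "deltas": [
    [0,1.7,-25,0,0,0,0.3],
    [0,0,-30,0,0,0,0.3],
    [0,0,-16,0,0,0,0.3],
    [0,0,0,0,0,0,0.3],
    [0,0,0,0,0,0,-1],
    [0,0,0,0,0,0,-1],
    [0,0,0,0,0,0,-1],
    [0,0,0,0,0,0,-1]
  ]
}}

```text
clock: 28.62
tcp_pos: [0.4472, 0.3006, 0.041]
tcp_rot: [0.0, 1.0, -0.021, 0.002]
force: [0.7, -0.5, -0.7]
gripper_width: 0.0246
grasp_force: 0.0
```

```bash
python3 - <<'E'
from k import *
p,r=cur();d=p-c;a=np.arctan2(d[1],d[0]);print("tcp ang",a,np.hypot(*d[:2]),sense()["force"],sense()["gripper_width"]*1e3)
a%=2*np.pi;q=None
for f in np.linspace(a,2*np.pi-2.22,10)[1:]: q=lev(f,.070,q,"%.2f"%f)
E
```

```text
tcp ang 3.0865090416852596 0.10139454446450838 [ 0.7 -0.5 -0.7] 24.571900452795685
3.20 mm [ -1.6 -11.1  -2. ] rot [0.  0.2 5.4]
3.30 mm [  1.2 -11.1   0. ] rot [0.  0.  6.2]
3.41 mm [  2.4 -10.9   0. ] rot [0.  0.  6.2]
3.52 mm [  3.6 -10.6   0. ] rot [0.  0.  6.2]
3.63 mm [  4.7 -10.1   0. ] rot [0.  0.  6.2]
3.74 mm [ 5.8 -9.6  0. ] rot [0.  0.  6.2]
3.85 mm [ 6.8 -8.9  0. ] rot [0.  0.  6.2]
3.95 mm [ 7.7 -8.1  0. ] rot [0.  0.  6.2]
4.06 mm [ 8.5 -7.2  0. ] rot [0.  0.  6.2]
```

Fingers still closing (24.6 mm); two more holds, then the arc.

Call:
{"op": "arm_command", "data": {
  "deltas": [
    [0,0,0,0,0,0,-1],
    [0,0,0,0,0,0,-1],
    [0,0,0,0,0,0,-1]
  ]
}}

```text
clock: 29.0
tcp_pos: [0.4468, 0.3004, 0.0407]
tcp_rot: [0.0, 1.0, -0.021, 0.002]
force: [-1.5, -0.3, 3.4]
gripper_width: 0.014
grasp_force: 30.0
```

```bash
python3 - <<'E'
from k import *
p,r=cur();d=p-c;a=np.arctan2(d[1],d[0])%(2*np.pi);print("tcp ang",a,np.hypot(*d[:2]),sense()["force"],sense()["gripper_width"]*1e3)
E
```

```text
tcp ang 3.0881900244057676 0.10172521002171887 [-1.5 -0.3  3.4] 13.998943318174664
```

Call:
{"op": "arm_command", "data": {
  "deltas": [
    [-0.6,-11.1,0,0,0,5.4,-1],
    [1.2,-11.1,0,0,0,6.2,-1],
    [2.4,-10.9,0,0,0,6.2,-1],
    [3.6,-10.6,0,0,0,6.2,-1],
    [4.7,-10.1,0,0,0,6.2,-1],
    [5.8,-9.6,0,0,0,6.2,-1],
    [0,0,0,0,0,0,-1]
  ]
}}

```text
clock: 29.88
tcp_pos: [0.4646, 0.2374, 0.0407]
tcp_rot: [-0.001, 0.956, 0.292, 0.002]
force: [1.2, 3.2, 0.4]
gripper_width: 0.0139
grasp_force: 30.1
```

```bash
python3 - <<'E'
from k import *
p,r=cur();d=p-c;a=np.arctan2(d[1],d[0])%(2*np.pi);print("tcp ang",a,np.hypot(*d[:2]),sense()["force"],sense()["gripper_width"]*1e3)
q=None
for f in np.linspace(a,2*np.pi-2.22,4)[1:]: q=lev(f,.0715,q,"%.2f"%f)
E
```

```text
tcp ang 3.7435042935862244 0.10169624510939644 [1.2 3.2 0.4] 13.860254586349395
3.85 mm [ 5.6 -9.4 -0.2] rot [-0.1  0.2  6.7]
3.96 mm [ 7.6 -7.9  0. ] rot [0.  0.  6.1]
4.06 mm [ 8.4 -7.1  0. ] rot [0.  0.  6.1]
```

Call:
{"op": "arm_command", "data": {
  "deltas": [
    [6.4,-9,0,0,0,6.5,-1],
    [7.6,-8,0,0,0,6.1,-1],
    [8.4,-7.2,0,0,0,6.1,-1],
    [0,0,0,0,0,0,-1],
    [0,0,0,0,0,0,-1]
  ]
}}

```text
clock: 30.5
tcp_pos: [0.487, 0.2138, 0.0408]
tcp_rot: [-0.0, 0.897, 0.443, 0.003]
force: [3.3, 3.4, -1.7]
gripper_width: 0.0133
grasp_force: 30.0
```

```bash
python3 - <<'E'
from k import *
p,r=cur();d=p-c;a=np.arctan2(d[1],d[0]);print("tcp ang",a,np.hypot(*d[:2]),sense()["force"],sense()["gripper_width"]*1e3)
lev(-2.22,.0715)
E
python3 l.py
```

```text
tcp ang -2.217918214952409 0.10179629505498225 [ 3.3  3.4 -1.7] 13.309018491627866
 mm [-0.9 -0.8 -0.3] rot [-0.2  0.3  0.2]
top 0 lever [nan nan nan] nan ang nan
scene 12 lever [482.1 212.9  75. ] 105.5639268482092 ang -2.250l.py:7: RuntimeWarning: Mean of empty slice.
  P=ray(n,[[u.mean()+x,v.mean()+y]],[.075 if n=="scene" else .085])[0];d=P-c;print(n,len(u),"lever",P*1e3,np.hypot(*d[:2])*1e3,"ang %.3f"%np.arctan2(d[1],d[0]))
  ret = ret.dtype.type(ret / rcount)
```

Call:
{"op": "arm_command", "data": {
  "deltas": [
    [0,0,0,0,0,0,0],
    [0,0,0,0,0,0,0],
    [0,0,0,0,0,0,0],
    [0,0,15,0,0,0,0],
    [0,0,50,0,0,0,0],
    [0,0,55,0,0,0,0],
    [-10,-30,30,0,0,0,0],
    [-20,-50,20,0,0,0,0],
    [-20,-55,0,0,0,0,0],
    [-10,-55,0,0,0,0,0],
    [0,0,0,0,0,0,0]
  ]
}}

```text
clock: 31.98
tcp_pos: [0.4262, 0.0198, 0.2119]
tcp_rot: [0.001, 0.898, 0.441, 0.002]
force: [0.6, -0.2, -0.1]
gripper_width: 0.0468
grasp_force: 0.0
```

```bash
python3 l.py; python3 - <<'E'
from k import *
for n,f in(("top","pics/c2t.png"),("scene","pics/c2s.png")):
    i=cv2.imread(f).astype(int)
    v,u=np.mgrid[0:400,0:640];P=ray(n,np.c_[u.ravel(),v.ravel()],np.full(u.size,.016))-c
    rr=np.hypot(P[:,0],P[:,1])*1e3;a=np.arctan2(P[:,1],P[:,0]);px=i.reshape(-1,3)
    w=(rr>98)&(rr<136)&(px.min(1)>135)&(np.ptp(px,axis=1)<40)&(abs(a+2.2)<.5)
    print(n,w.sum(),"stripe ang",np.arctan2(P[w,1].mean(),P[w,0].mean()))
print(sense()["tcp_pos"])
a=cv2.imread("pics/top0.png").astype(int);b=cv2.imread("pics/c2t.png").astype(int)
for nm,(x,y) in dict(glue=(311,132),tape=(479,261),offcut=(160,251)).items(): 
    s=np.s_[y-12:y+13,x-12:x+13];sat=lambda i:(np.ptp(i[s],axis=2)>40);A,Bm=[np.argwhere(sat(i)).mean(0) for i in(a,b)];print(nm,A,Bm)
E
python3 chk.py
```

```text
top 50 lever [485.  211.4  85. ] 104.96529622030648 ang -2.220
scene 27 lever [483.7 210.   75. ] 106.82559173580971 ang -2.221
top 50 stripe ang -2.2172965922339753
scene 1 stripe ang -2.187319318627426
[0.4 0.  0.2]
glue [ 8.2 11.5] [ 8.5 11.6]
tape [12.4 12.7] [12.2 12.8]
offcut [12.1 11.9] [12.1 11.9]
scoop (array([ 0.555, -0.062,  0.008]), np.float64(0.18652647975077885))
non-blue px in drum 470 blobs [156   6 118 184   6]
```

```bash
python3 -c "
from cell import *
print(job_done())"
```

```text
the job is handed in; nothing more can be done
None
```

The job is handed in at about 32 s on the robot's clock. The camera measurements fit all six stones being in the drum, with the lock lever over the white mark. They also show the scoop standing free on its base, and the glue bottle, tape roll and offcut not moved.

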